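Let the next jar down the feed chute and catch it

ROBOT

A 6-joint arm with a two-finger parallel gripper is mounted at the origin on the work surface. World frame = base frame: x ahead of the robot, y to its left, z up, the work surface at z = 0. Lengths are in m, angles in rad, forces in N, time in s.
With the tool pointing down it reaches from about 0.35 to 0.725 m from the base axis. Payload 6 kg.
Tool frame: the origin (TCP) lies at the very end of the fingers, on their centre line; the grasp point (between the pads) lies 19 mm behind it; z points along the fingers, y is the direction in which the jaws open and shut (so a half turn about z gives the same grasp; the last joint's range is limited). The gripper opens to 85 mm and grips with 20 to 120 N. Pads are 22 mm wide; open, the fingers measure 114 mm over their backs; the gripper's body (76 mm by 85 mm) begins 54 mm behind the grasp point. The pads swing forward as they close: fully open they stand 13 mm farther back than shut.
Start: joints at [1.517, 0.04, 0.085, 0, -1.615, -0.334], TCP at [0.227, 0.555, 0.231] pointing down, gripper open.
Joint ranges: [-2.56, 2.56], [-1.29, 2.01], [-1.08, 1.49], [-3.29, 1.98], [-2.81, -0.18], [-2.99, 2.99]. Speed limits (rad/s): [2.57, 2.57, 3.01, 3.14, 3.14, 3.14].

INTERFACE

Orientations are given as a rotation vector (axis times angle).
In Python, from rig import sense, optics, ctrl gives the robot as it stands. The module is installed in compiled form; this text tells all that it offers.
- The arm moves only by the tool move_arm, never from a script. Its argument "commands" is a list of rows, each a list of 7 numbers: the shift along the tool's x, y, z in cm, then the turn, a rotation vector about the tool's x, y, z in degrees, then the gripper's target within -1 to 1 (shut at 1, half-way at 0, fully open at -1). In form: [[dx, dy, dz, wx, wy, wz, hand], ...]. A call has 1 to 12 rows; each row shifts and turns the commanded pose from where the row before left it, along the tool's axes as they then stand; what a row does not reach is not made up. A row lasts 1/8 s, in which the tool goes at most 62.5 mm and 10.7 degrees, less where a joint would pass 70% of its speed; a pose out of reach is approached as far as the arm can. A call with a gripper value outside its range is refused whole. The fingers move at their own pace and stop on an object; "grip_force" is the grip in N (left out, the last holds). Time passes only in rows, so rows that do not move let the fingers close. It gives the time, the measured TCP pose, the force and the opening at its end, in the units of the state.
- sense(): the state, without advancing time (a new reading comes with each control period).
- optics.read_camera(name): name is "scene" or "top" or "wrist"; returns the picture (400x640x3 uint8, red, green, blue); there is no depth.
- optics.camera_params(name): a dict with "fov_y" (degrees; the focal length in pixels is half the picture's height over the tangent of half this angle, whatever the lens; pixels are square), "cx", "cy" (the principal point, pixels), "R" (3x3) and "t" (3): a world point X has camera coordinates R X + t. Camera axes: x right, y down, z forward; pixel columns grow to the right and rows downward; lengths in m; the calibration is good to about 2 mm. A picture is of the moment at which its call begins: read the wrist's pose just before it. camera_params takes no time and is no camera call; for the wrist camera it gives the pose at the moment of the call.
- ctrl.sign_off(): hands the job in, once; it reports no verdict.
Trained networks look in the newest picture that a camera, given by its name, has taken for a name from the list of things; names that differ only in an ending like _2 or _b are one class to them, and where a whole thing is asked for, a point or a joint stands for the part that bears it (a point fixed in the world has none). Each returns a list of dicts, best first, with "score" (0 to 1); they miss things now and then, are a little off and sometimes report something else, mostly with a low value. They report only what shows in the picture. A call takes as long as a camera call.
- optics.spot_in(query, camera): "at" ([column, row] in pixels, amid what is visible of it).
- optics.tip_of(query, camera): "at" ([column, row] in pixels: a listed point, or the origin of a listed thing).
The state is a dict: "time_s": time; "joints": joint angles; "qd": joint speeds; "joint_torque": joint torques, N m; "tcp_pos": TCP position; "orientation": TCP orientation; "contact_force": force on the tool from outside, world axes, zero at the start; "wrist_torque": the same for the moment, N m; "grip_width": finger opening in m.
Only numpy, scipy, OpenCV 4.12 (cv2) and the standard library are available. Lean on these libraries where they do the work, as an engineer would, in place of code of your own. Each camera call takes 0.05 s, during which the arm holds its last target.

TASK

Press the release paddle of the bamboo feed chute all the way down so that the gate lifts and the glass jar rolls down the lane by itself. Catch the jar on the run and gently: move the fingers along with it at its own pace, right in front of it and close to it, while it still rolls freely, let it come up to them softly, then slow it down, never clamping it, to a standstill in the open part of the lane a good 3 cm short of the two end tabs, and keep it still there for a second. Then ease it down softly until it rests against both tabs, and leave it there with the gripper clear and the other kitchen things undisturbed.

Things in the scene. Friction and masses are not known exactly. Their poses are not given: they have to be found in the camera images.
- chute: Bamboo gravity-feed chute for jars, fixed on the counter. Origin on the counter under mid-lane; x level, downhill; y to the left looking downhill; z up. Lane 620 mm long, 112 wide inside, between walls 6 thick, 30 high above its floor. Floor surface at z = 0.062 - 0.0671 x (m). The jar waits at x = -0.231.
- guard_end (a point): Lower end of the wire guard over the lane, chute x = 0.005, 73 mm above the lane floor, mid-lane. The guard (three wires and two hoops of 5 mm wire) covers the lane from chute x = -0.18 to +0.007, so that fingers cannot get in there; from here down to the end tabs the lane is open above.
- tabs (a point): Point midway between the two end tabs at the low end, in the plane of their uphill faces (chute x = 0.316), 25 mm above the lane floor. Each tab is 31 wide, 6 thick, 39 mm high above the floor, one beside each wall; the gap between them, mid-lane, is 58 mm wide and open above and beyond, so that fingers in front of the jar can follow out through it.
- seat (a point): Where the jar's centre is when it rests against both end tabs: chute x = 0.291, mid-lane, 25 mm above the lane floor. A jar stopped clearly short of the tabs has its centre at least 30 mm uphill of this point.
- jar: Amber glass spice jar with steel lid: cylinder 50 mm dia, 100 long, 0.36 kg (x 0.55 to 1.7), across the lane at the gate. Origin: its centre; y = its axis. Let go, it rolls off at about 0.4 m/s2; rolling drag (time constant near 0.6 s) levels its speed off: 0.20 to 0.28 m/s at the guard end, 0.22 to 0.35 by the tabs, lighter is faster. Thin glass: push under 8 N, never grip; 1 N holds it.
- gate (a joint): Turn (rad) of the steel release rod along the chute's +y side; its axis is parallel to the lane at chute y = 0.066, 25 mm above the lane floor. 0 = gate closed, 0.95 = stop, fully open; starts at 0 to 0.08. Pressing the paddle raises the gate finger at the lane's top; from 0.8 the jar passes under. It has friction and stays where it is left; about 2 N on the paddle turns it.
- paddle (a point): Middle of the top of the release paddle, a steel plate 34 x 30 x 6 mm outside the chute's +y wall near chute x = 0.09, 52 mm from the rod axis. With the gate shut its arm points outwards (+y) and 0.5 rad above level; open, 0.45 rad below: it goes down by 48 mm in an arc. Press it from above with shut fingers.
- ramekin: Blue ceramic ramekin, 90 mm wide, 50 high, bystander. Origin at the centre of its underside.
- pitcher: Small glass pitcher with a handle, 80 mm wide, 110 high, bystander. Origin at the centre of its underside.
- whisk: Steel whisk, 240 mm long, lying along its x axis, bystander. Origin on the counter under its middle.

How it is judged:
By the outcome, as a careful person would: the job done as asked, in the order asked, and still so for the second after the job is handed in, with the robot touching nothing.
It also fails if it takes over 35 s, if anything falls off the work surface, if the arm or the gripper's body presses on something with over 40 N, if the wrist force passes 120 N, or if a joint passes its speed limit or range.

## Working session

There is one attempt and no reset: what is moved stays moved. The work goes in short steps, Python scripts to look and compute and a tool call to move; the robot and the scene stay as the last step left them, time stands still between calls to the robot, and variables do not carry over. Pictures are saved under pics/ and viewed, and the job is handed in when it is done.

Besides the shell and the picture viewer there is one more tool, called as name([rows], argument=value, ...), one row to a line, values as JSON. move_arm: Moves the arm, as the interface text tells. Its arguments: {"type":"object","properties":{"commands":{"type":"array","items":{"type":"array","items":{"type":"number"}}},"grip_force":{"type":"number"}},"required":["commands"]}

```bash
mkdir -p pics; ls
cat > h.py <<'E'
import numpy as np, cv2
from rig import sense, optics, ctrl
def snap(cam,name):
    im=optics.read_camera(cam); cv2.imwrite(f'pics/{name}.png',im[:,:,::-1]); return im
def cam(n):
    p=optics.camera_params(n); f=200/np.tan(np.radians(p['fov_y'])/2)
    return f,p['cx'],p['cy'],np.array(p['R']),np.array(p['t'])
def proj(n,X):
    f,cx,cy,R,t=cam(n); X=np.atleast_2d(X)@R.T+t
    return np.c_[f*X[:,0]/X[:,2]+cx,f*X[:,1]/X[:,2]+cy]
def ray(n,uv):
    f,cx,cy,R,t=cam(n); d=R.T@np.array([(uv[0]-cx)/f,(uv[1]-cy)/f,1]); return -R.T@t,d/np.linalg.norm(d)
E
python3 - <<'E'
from h import *
s=sense(); print(s)
for c in ['scene','top','wrist']:
    snap(c,c+'0'); print(c,cam(c))
    for q in ['guard_end','tabs','seat','paddle','jar','chute','ramekin','pitcher','whisk']:
        r=optics.tip_of(q,c); print(c,q,[(np.round(x['at'],1).tolist(),round(x['score'],2)) for x in r[:2]])
E
```

```text
pics
{'time_s': 0.0, 'joints': array([ 1.51668337e+00,  4.08438102e-02,  8.38335732e-02, -4.75587871e-04,
       -1.61549414e+00, -3.33719900e-01]), 'qd': array([ 0.00026429,  0.00012104,  0.0006286 , -0.00161422,  0.00054305,
       -0.0002392 ]), 'joint_torque': array([ 1.47548126e-04, -3.68216908e+01,  3.47392130e+01,  6.93198904e+00,
       -5.64161805e-03, -6.36810626e-06]), 'tcp_pos': array([0.22669494, 0.55518261, 0.23027092]), 'orientation': array([ 3.08099158e+00, -6.05024727e-01, -3.64975641e-04]), 'contact_force': array([-0.0043749 ,  0.04627699, -0.6859219 ]), 'wrist_torque': array([ 0.05158669, -0.01502694,  0.02841749]), 'grip_width': 0.08490578354871786}
scene (np.float64(457.93647533417777), 316.7189934013076, 203.86334539547065, array([[-0.87765926,  0.47928009, -0.00219476],
       [ 0.38874689,  0.7091812 , -0.58816485],
       [-0.28033922, -0.51706153, -0.80873809]]), array([ 0.50886439, -0.18994129,  1.67761226]))
scene guard_end []
scene tabs [([287.3, 144.6], 0.91)]
scene seat [([285.8, 144.4], 0.62), ([343.1, 182.8], 0.59)]
scene paddle [([298.6, 190.1], 0.79
[... 573 characters left out ...]
211.4], 0.9), ([145.2, 217.2], 0.46)]
top paddle [([334.3, 186.1], 0.77)]
top jar [([236.1, 243.8], 0.74)]
top chute [([305.4, 227.7], 0.74), ([310.1, 232.3], 0.28)]
top ramekin [([463.1, 199.7], 0.65)]
top pitcher [([146.4, 219.5], 0.58)]
top whisk []
wrist (np.float64(350.71081126711107), 318.2988916186935, 197.15429840727202, array([[-3.77824152e-01, -9.25877208e-01, -5.53156670e-04],
       [-8.74833420e-01,  3.56798876e-01,  3.27659961e-01],
       [-3.03175524e-01,  1.24281767e-01, -9.44795557e-01]]), array([ 0.59989008, -0.04306818,  0.38086343]))
wrist guard_end []
wrist tabs []
wrist seat []
wrist paddle []
wrist jar []
wrist chute []
wrist ramekin []
wrist pitcher []
wrist whisk []
```

View pics/scene0.png

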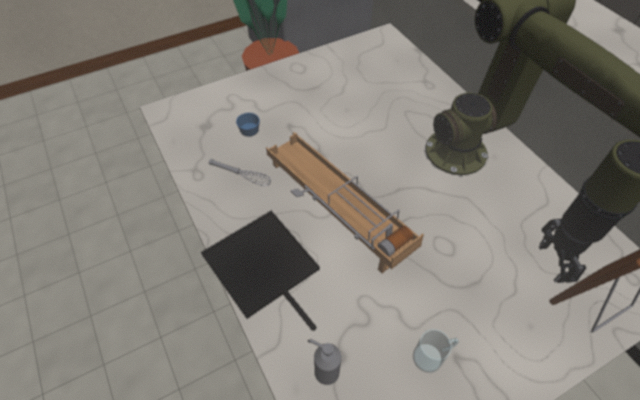

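View pics/top0.png

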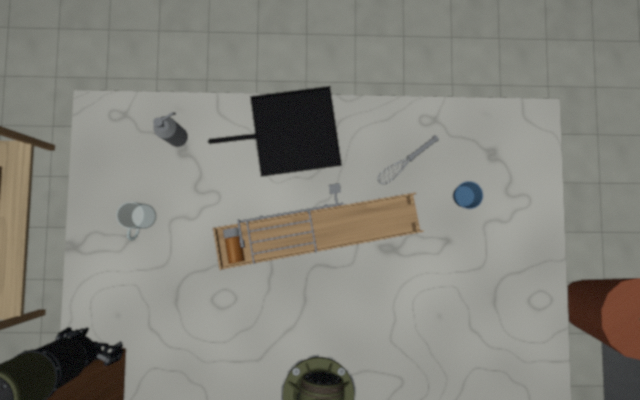

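View pics/wrist0.png

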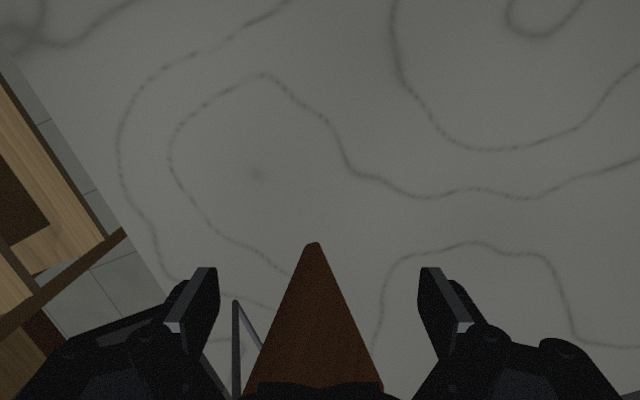

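```bash
cat > fit.py <<'E'
from h import *
from scipy.optimize import least_squares
def fl(x): return 0.062-0.0671*x
al=np.arctan(0.0671); n=np.array([np.sin(al),0,np.cos(al)])
def P(x,y,h): return np.array([x,y,fl(x)])+np.array([n[0]*h*0,0,h])
pts={'guard_end':P(.005,0,.073),'tabs':P(.316,0,.025),'seat':P(.291,0,.025),'jar':P(-.231,0,.025),'chute':np.zeros(3)}
g=0.04; a=0.5-g
pts['paddle']=np.array([.09,.066+.052*np.cos(a),fl(.09)+.025+.052*np.sin(a)+.003])
def W(p,X):
    c,s=np.cos(p[2]),np.sin(p[2]); X=np.atleast_2d(X)
    return np.c_[p[0]+c*X[:,0]-s*X[:,1],p[1]+s*X[:,0]+c*X[:,1],X[:,2]]
E
python3 - <<'E'
from fit import *
obs=[('top','guard_end',309.8,228.7),('top','tabs',412.3,212.9),('top','seat',406,211.4),('top','jar',236.1,243.8),('top','paddle',334.3,186.1),('top','chute',305.4,227.7),
('scene','tabs',287.3,144.6),('scene','paddle',298.6,190.1),('scene','chute',339.6,208.4)]
def r(p): return np.concatenate([proj(c,W(p,pts[q]))[0]-[u,v] for c,q,u,v in obs])
s=least_squares(r,[.45,0,-1.5],loss='soft_l1'); print(s.x); print(r(s.x).reshape(-1,2).round(1))
p=s.x; np.save('pose.npy',p)
for c in ['top','scene']:
    im=cv2.resize(cv2.imread(f'pics/{c}0.png'),None,fx=3,fy=3,interpolation=cv2.INTER_CUBIC)
    segs=[]
    for y in (.056,.062,-.056,-.062):
        segs.append([P(-.31,y,.03),P(.31,y,.03)])
    for sg in (1,-1): segs.append([P(.316,sg*.029,.039),P(.316,sg*.06,.039)])
    segs.append([P(.005,-.02,.073),P(.005,.02,.073)])
    segs.append([P(-.31,-.056,0.03),P(-.31,.056,0.03)])
    for s_ in segs:
        q=proj(c,W(p,np.array(s_)))*3+1
        cv2.line(im,tuple(int(v) for v in q[0]),tuple(int(v) for v in q[1]),(0,255,0),1)
    crop=im[520:840,600:1340] if c=='top' else im[360:850,750:1300]
    cv2.imwrite(f'pics/{c}_ov.png',crop)
print(sense()['time_s'])
E
```

```text
[ 0.50459235  0.02793635 -1.38981776]
[[ 3.4  0.5]
 [-0.  -1. ]
 [-1.5  1.8]
 [-2.4 -0.7]
 [ 0.4  0.8]
 [ 5.2  1.9]
 [-4.5 -0.6]
 [-2.6  2.3]
 [ 1.   3.3]]
1.5
```

View pics/top_ov.png

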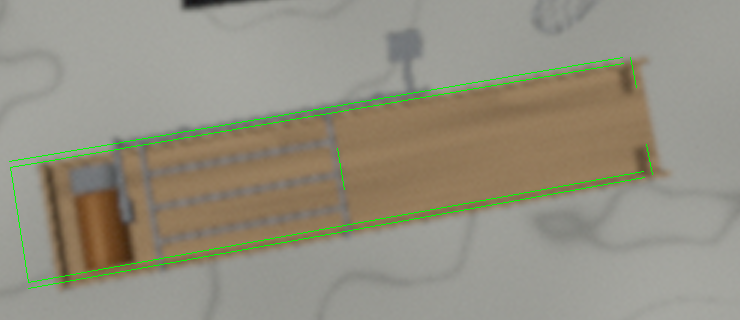

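View pics/scene_ov.png

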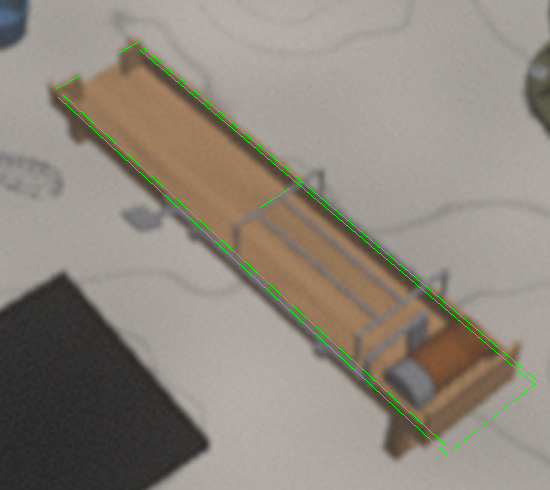

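```bash
cat > plan.py <<'E'
from fit import *
from scipy.spatial.transform import Rotation as Rn, Slerp
p=np.load('pose.npy')
def Rt(tilt=al):
    # tool x along lane downhill, y = -chute y, z down
    c,s=np.cos(p[2]),np.sin(p[2])
    x=np.array([c*np.cos(tilt),s*np.cos(tilt),-np.sin(tilt)]); y=-np.array([-s,c,0]); z=np.cross(x,y)
    return Rn.from_matrix(np.c_[x,y,z])
def C2W(x,y,h): return W(p,P(x,y,h))[0]   # chute x,y, height above floor
def W2C(X):
    c,s=np.cos(p[2]),np.sin(p[2]); d=np.array(X)-[p[0],p[1],0]
    x=c*d[0]+s*d[1]; y=-s*d[0]+c*d[1]; return np.array([x,y,d[2]-fl(x)])
def rows(p0,R0,wps,hand=1,nd=1):
    out=[]; P0=np.array(p0);R=R0
    for (X,Rg) in wps:
        d=np.round(R.inv().apply(np.array(X)-P0)*100,nd+1); w=np.round((R.inv()*Rg).as_rotvec(degrees=True),nd)
        out.append([*d,*w,hand]); P0=P0+R.apply(d/100); R=R*Rn.from_rotvec(w,degrees=True)
    return out,P0,R
def lin(p0,R0,p1,R1,n):
    S=Slerp([0,1],Rn.concatenate([R0,R1]))
    return [(np.array(p0)+(np.array(p1)-p0)*k/n,S(k/n)) for k in range(1,n+1)]
def cur():
    s=sense(); return s['tcp_pos'],Rn.from_rotvec(s['orientation']),s
E
python3 - <<'E'
from plan import *
P0,R0,s=cur()
tgt=np.array([*C2W(.09,.112,0)[:2],.20])
print(tgt,C2W(.09,.112,0))
o,a,b=rows(P0,R0,lin(P0,R0,tgt,Rt(),14))
for r in o: print([float(v) for v in r],',')
E
```

```text
[ 0.63096247 -0.04043464  0.2       ] [ 0.63096247 -0.04043464  0.055961  ]
[4.28, 2.85, 0.22, 0.1, -0.3, 4.1, 1.0] ,
[4.48, 2.53, 0.2, 0.2, -0.2, 4.1, 1.0] ,
[4.64, 2.21, 0.17, 0.1, -0.3, 4.1, 1.0] ,
[4.8, 1.88, 0.15, 0.2, -0.2, 4.1, 1.0] ,
[4.91, 1.52, 0.12, 0.1, -0.3, 4.1, 1.0] ,
[5.01, 1.17, 0.09, 0.1, -0.2, 4.1, 1.0] ,
[5.09, 0.81, 0.07, 0.2, -0.3, 4.1, 1.0] ,
[5.12, 0.44, 0.05, 0.1, -0.2, 4.1, 1.0] ,
[5.15, 0.08, 0.02, 0.1, -0.3, 4.1, 1.0] ,
[5.14, -0.29, 0.0, 0.2, -0.2, 4.1, 1.0] ,
[5.11, -0.66, -0.02, 0.1, -0.3, 4.1, 1.0] ,
[5.04, -1.02, -0.04, 0.2, -0.2, 4.1, 1.0] ,
[4.96, -1.38, -0.06, 0.1, -0.3, 4.1, 1.0] ,
[4.84, -1.74, -0.07, 0.1, -0.2, 4.1, 1.0] ,
```

move_arm([
  [4.28,2.85,0.2,0.1,-0.3,4.1,1],
  [4.48,2.53,0.2,0.2,-0.2,4.1,1],
  [4.64,2.21,0.17,0.1,-0.3,4.1,1],
  [4.8,1.88,0.15,0.2,-0.2,4.1,1],
  [4.91,1.52,0.12,0.1,-0.3,4.1,1],
  [5.0,1.17,0.09,0.1,-0.2,4.1,1],
  [5.1,0.8,0.07,0.2,-0.3,4.1,1],
  [5.1,0.44,0.05,0.1,-0.2,4.1,1],
  [5.15,0.08,0,0.1,-0.3,4.1,1],
  [5.14,-0.3,0,0.2,-0.2,4.1,1],
], grip_force=20)

```text
time_s: 2.75
tcp_pos: [0.5163, 0.1285, 0.2096]
orientation: [-2.646, 1.633, 0.057]
contact_force: [-0.0, -0.1, -1.1]
grip_width: 0.0002
```

move_arm([
  [5.1,-0.7,0,0.1,-0.3,4.1,1],
  [5.0,-1.0,0,0.2,-0.2,4.1,1],
  [4.9,-1.4,0,0.1,-0.3,4.1,1],
  [4.8,-1.7,0,0.1,-0.2,4.1,1],
  [0,0,0,0,0,0,1],
])

```text
time_s: 3.38
tcp_pos: [0.6311, -0.0415, 0.1966]
orientation: [-2.377, 1.992, 0.083]
contact_force: [-0.2, 0.7, -0.1]
grip_width: -0.0004
```

Run:
```python
from plan import *
P0,R0,s=cur(); print(P0,W2C(P0),R0.as_matrix().round(3).tolist(),s['time_s'])
f=cam('wrist'); snap('wrist','w1'); np.save('w1cam.npy',np.array(list(f),dtype=object),allow_pickle=True)
for q in ['paddle','tabs','guard_end']:
    r=optics.tip_of(q,'wrist'); print(q,[(np.round(x['at'],1).tolist(),round(x['score'],2)) for x in r[:2]], proj('wrist',W(p,pts[q]))[0].round(1))
im=cv2.imread('pics/w1.png')
segs=[]
for y in (.056,.062,-.056,-.062): segs.append([P(0.02,y,.03),P(.31,y,.03)])
for sg in (1,-1): segs.append([P(.316,sg*.029,.039),P(.316,sg*.06,.039)])
segs.append([P(.005,-.03,.073),P(.005,.03,.073)])
for s_ in segs:
    q=proj('wrist',W(p,np.array(s_)))
    cv2.line(im,tuple(int(v) for v in q[0]),tuple(int(v) for v in q[1]),(0,255,0),1)
cv2.imwrite('pics/w1ov.png',im); print(sense()['time_s'])
```

```text
[ 0.63110087 -0.04150902  0.19657643] [0.09108174 0.11194276 0.14068801] [[0.174, -0.985, -0.015], [-0.982, -0.175, 0.065], [-0.066, 0.004, -0.998]] 3.375
paddle [([320.2, 195.6], 0.74)] [315.9 191.4]
tabs [([323.2, 195.3], 0.53)] [ 517.2 -212.7]
guard_end [([477.9, 322.3], 0.6)] [471.5 312.7]
3.575
```

View pics/w1ov.png

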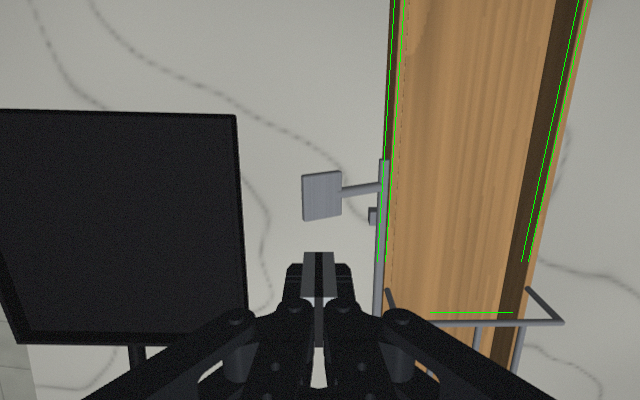

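Run:
```python
from fit import *
ws=np.load('w1cam.npy',allow_pickle=True)
p0=np.load('pose.npy')
obs=[('wrist','guard_end',477.5,322.2),('wrist','paddle',320.8,195.3),('top','guard_end',309.8,228.7),('top','tabs',412.3,212.9),('top','seat',406,211.4),('top','jar',236.1,243.8),('top','paddle',334.3,186.1),
('scene','tabs',287.3,144.6),('scene','paddle',298.6,190.1)]
def r(p):
    o=[]
    for c,q,u,v in obs:
        X=W(p,pts[q])[0]; f,cx,cy,R,t=cam(c); d=(R@X+t)[2]
        s=d/f*1000; sig=2 if c=='wrist' else 5
        o.append((proj(c,X)[0]-[u,v])*s/sig)
    return np.concatenate(o+[[(p[2]-p0[2])/.01]])
s=least_squares(r,p0,loss='soft_l1'); print(s.x,p0); print(r(s.x)[:-1].reshape(-1,2).round(2))
np.save('pose.npy',s.x); 
im=cv2.resize(cv2.imread('pics/top0.png'),None,fx=3,fy=3,interpolation=cv2.INTER_CUBIC)
p=s.x
for s_ in [[P(x,-.05,.0),P(x,.05,.0)] for x in (-.231-.025,-.231+.025)]+[[P(.316,-.05,.039),P(.316,.05,.039)],[P(.005,-.05,.073),P(.005,.05,.073)],[P(-.27,.056,.03),P(.316,.056,.03)],[P(-.27,-.056,.03),P(.316,-.056,.03)]]:
    q=proj('top',W(p,np.array(s_)))*3+1
    cv2.line(im,tuple(int(v) for v in q[0]),tuple(int(v) for v in q[1]),(0,255,0),1)
cv2.imwrite('pics/top_ov2.png',im[520:840,600:1340])
```

```text
[ 0.50040702  0.03130761 -1.3900131 ] [ 0.50459235  0.02793635 -1.38981776]
[[-0.8  -1.85]
 [ 0.14 -0.21]
 [ 1.29  1.14]
 [-0.68  0.22]
 [-1.6   1.97]
 [-2.12  0.4 ]
 [-0.45  1.31]
 [-2.14 -0.31]
 [-0.59  1.57]]
```

View pics/top_ov2.png

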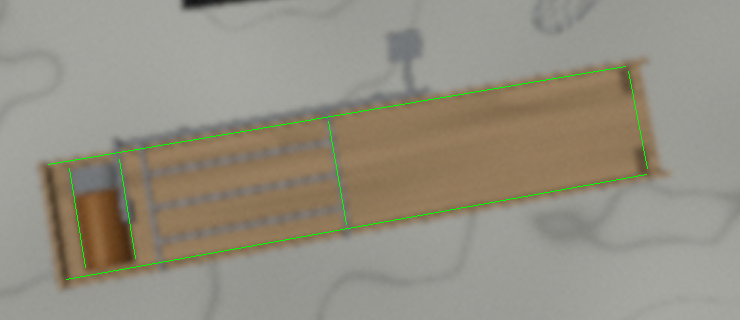

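Run:
```python
from fit import *
f,cx,cy,R,t=np.load('w1cam.npy',allow_pickle=True)
def pj(X):
    X=np.atleast_2d(X)@R.T+t
    return np.c_[f*X[:,0]/X[:,2]+cx,f*X[:,1]/X[:,2]+cy]
p=np.load('pose.npy')
im=cv2.imread('pics/w1.png')
segs=[]
for y in (.056,.062,-.056,-.062): segs.append([P(0.02,y,.03),P(.25,y,.03)])
segs.append([P(.005,-.03,.073),P(.005,.03,.073)])
segs.append([P(.0,-.056,.0),P(.25,-.056,.0)])
segs.append([P(.0,.066,.025),P(.12,.066,.025)])
im=cv2.resize(im,None,fx=2,fy=2,interpolation=cv2.INTER_CUBIC)
for s_ in segs:
    q=pj(W(p,np.array(s_)))*2
    cv2.line(im,tuple(int(v) for v in q[0]),tuple(int(v) for v in q[1]),(0,255,0),1)
cv2.imwrite('pics/w1ov2.png',im[150:680,550:1230])
```

```text
(no output)
```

View pics/w1ov2.png

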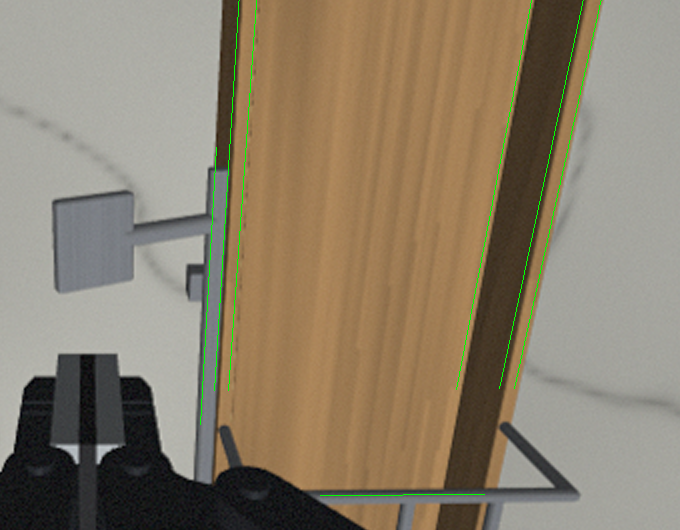

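Run:
```python
from plan import *
P0,R0,s=cur(); print(W2C(P0))
o,a,b=rows(P0,R0,lin(P0,R0,C2W(.07,0,.06),Rt(),2)+[(C2W(.07,0,.014),Rt())])
for r in o: print([float(v) for v in r],',')
```

```text
[0.09145225 0.11532476 0.14306496]
[-0.8, 5.76, 4.15, 0.0, -0.0, 0.0, 1.0] ,
[-0.81, 5.77, 4.14, 0.0, -0.0, 0.1, 1.0] ,
[0.31, -0.0, 4.59, 0.0, -0.0, -0.0, 1.0] ,
```

move_arm([
  [-0.6,3.9,2.5,0,0,0,1],
  [-0.6,3.9,2.8,0,0,0,1],
  [-0.4,3.7,3.0,0,0,0,1],
  [0.3,0,4.5,0,0,0,1],
  [0,0,0,0,0,0,1],
])

```text
time_s: 4.2
tcp_pos: [0.5109, -0.0374, 0.0694]
orientation: [-2.384, 1.984, 0.086]
contact_force: [0.0, -0.3, -0.8]
grip_width: -0.0001
```

Run:
```python
from plan import *
P0,R0,s=cur(); print(W2C(P0),s['contact_force'],s['time_s'],(Rt().inv()*R0).as_rotvec(degrees=True))
```

```text
[ 0.06944466 -0.00200483  0.01208133] [ 0.03462102 -0.2761876  -0.83944625] 4.2 [-0.31831536 -0.02050021 -0.07844505]
```

Now rehearse the run in the empty lane to learn the tracking lag.

move_arm([
  [3.0,0,0,0,0,0,1],
  [3.0,0,0,0,0,0,1],
  [3.0,0,0,0,0,0,1],
])

```text
time_s: 4.58
tcp_pos: [0.5312, -0.127, 0.0687]
orientation: [-2.38, 1.981, 0.075]
contact_force: [0.1, 0.2, 0.2]
grip_width: 0.0002
```

Run:
```python
from plan import *
P0,R0,s=cur(); print(W2C(P0),s['contact_force'],s['time_s'],s['qd'].round(3))
```

```text
[0.16123569 0.00185257 0.01749267] [0.11326186 0.21782019 0.22957122] 4.575 [-0.468  0.286  0.244  0.002  0.01   0.463]
```

move_arm([
  [2.5,0,0,0,0,0,1],
  [2,0,0,0,0,0,1],
])

```text
time_s: 4.82
tcp_pos: [0.539, -0.1715, 0.065]
orientation: [-2.38, 1.983, 0.076]
contact_force: [0.5, -0.2, 0.4]
grip_width: -0.0
```

Run:
```python
from plan import *
P0,R0,s=cur(); print(W2C(P0),s['contact_force'],s['time_s'],s['qd'].round(3))
```

```text
[0.20641883 0.00150822 0.01687478] [ 0.46986015 -0.19579713  0.35240787] 4.825 [-0.289  0.214  0.182 -0.001  0.009  0.294]
```

move_arm([
  [0,0,0,0,0,0,1],
])

```text
time_s: 4.95
tcp_pos: [0.5383, -0.1715, 0.0638]
orientation: [-2.379, 1.985, 0.079]
contact_force: [-0.2, 0.3, -0.5]
grip_width: -0.0001
```

Run:
```python
from plan import *
P0,R0,s=cur(); print(W2C(P0),s['contact_force'],s['time_s'],s['qd'].round(3))
```

```text
[0.206316   0.00079473 0.01566167] [-0.22582058  0.27565571 -0.47350316] 4.95 [ 0.026 -0.016 -0.022 -0.008  0.004 -0.018]
```

Run:
```python
from plan import *
P0,R0,s=cur()
wp=[(C2W(.19,0.01,.065),Rt())]+lin(C2W(.19,.01,.065),Rt(),C2W(.09,.117,.075),Rt(),3)
o,a,b=rows(P0,R0,wp)
for r in o: print([float(v) for v in r],',')
print(fl(.09)+.075)
```

```text
[-1.96, -0.92, -4.92, -0.0, -0.1, -0.1, 1.0] ,
[-3.36, -3.57, -0.33, -0.0, 0.0, 0.0, 1.0] ,
[-3.36, -3.57, -0.33, -0.0, 0.0, 0.0, 1.0] ,
[-3.36, -3.57, -0.33, -0.0, 0.0, 0.0, 1.0] ,
0.130961
```

move_arm([
  [-2.0,-0.9,-4.9,0,0,0,1],
  [-3.4,-3.6,-0.3,0,0,0,1],
  [-3.4,-3.6,-0.3,0,0,0,1],
  [-3.4,-3.6,-0.3,0,0,0,1],
  [0,0,0,0,0,0,1],
])

```text
time_s: 5.58
tcp_pos: [0.6328, -0.03, 0.1292]
orientation: [-2.384, 1.979, 0.08]
contact_force: [-0.5, 0.2, -0.2]
grip_width: -0.0002
```

Run:
```python
from plan import *
P0,R0,s=cur(); print(W2C(P0),P0,s['contact_force'],s['time_s'],s['qd'].round(3))
snap('scene','s2'); im=cv2.imread('pics/s2.png')[120:300,220:440]; cv2.imwrite('pics/s2c.png',cv2.resize(im,None,fx=3,fy=3,interpolation=cv2.INTER_CUBIC))
snap('top','t2'); im=cv2.imread('pics/t2.png')[150:290,200:430]; cv2.imwrite('pics/t2c.png',cv2.resize(im,None,fx=3,fy=3,interpolation=cv2.INTER_CUBIC))
```

```text
[0.08416815 0.11924816 0.07285055] [ 0.63284526 -0.03004804  0.12920287] [-0.53965599  0.18668258 -0.15728357] 5.575 [-0.041 -0.032 -0.042  0.005 -0.007  0.021]
```

View pics/s2c.png

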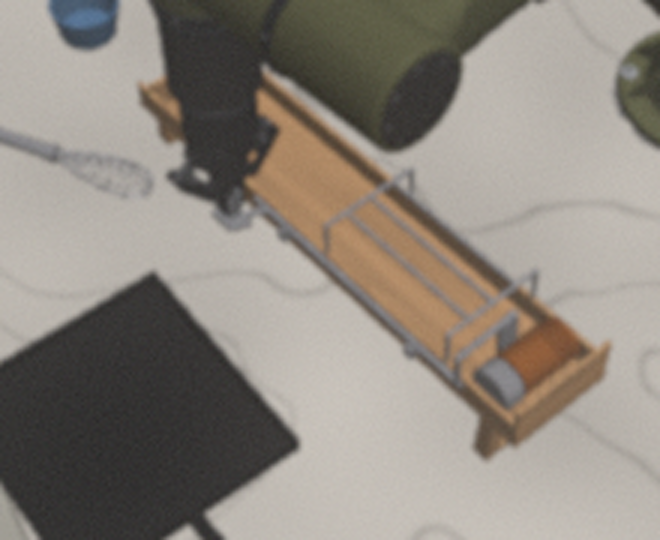

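View pics/t2c.png

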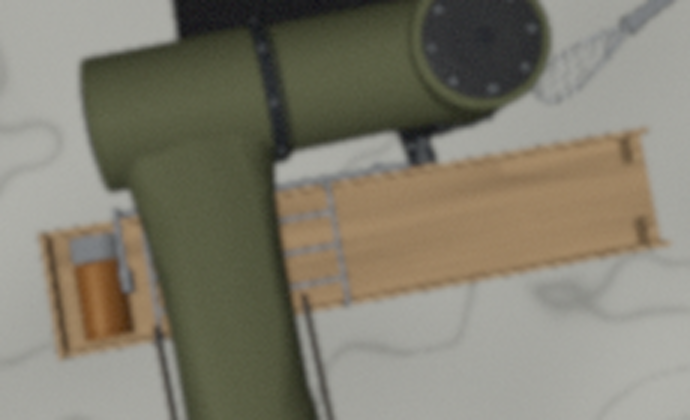

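```bash
cat > trk.py <<'E'
from plan import *
def jarx(im,dbg=False):
    hsv=cv2.cvtColor(im,cv2.COLOR_BGR2HSV)
    m=np.zeros(im.shape[:2],np.uint8)
    poly=proj('scene',W(p,np.array([P(-.275,.056,.04),P(-.275,-.056,.04),P(.30,-.056,.04),P(.30,.056,.0),P(-.275,.056,0)]))).astype(np.int32)
    cv2.fillConvexPoly(m,cv2.convexHull(poly),255)
    b=((hsv[...,1]>170)&(hsv[...,2]>70)&(m>0)).astype(np.uint8)
    n,l,st,c=cv2.connectedComponentsWithStats(b)
    if n<2: return None
    k=1+np.argmax(st[1:,4]); uv=c[k]
    o,d=ray('scene',uv)
    x=-.2
    for _ in range(5):
        z=fl(x)+.03; X=o+d*(z-o[2])/d[2]; q=W2C(X); x=q[0]
    return q.round(4),int(st[k,4]),uv.round(1),st[k][:4]
E
python3 - <<'E'
from trk import *
im=cv2.imread('pics/s2.png'); h=cv2.cvtColor(im,cv2.COLOR_BGR2HSV)
for X in [(-.231,-.02,.04),(-.231,-.03,.03),(-.1,-.03,0),(.05,0,0)]:
    u,v=proj('scene',W(p,P(*X)))[0].astype(int); print(X,(u,v),h[v,u])
print(jarx(im)); print(jarx(cv2.imread('pics/scene0.png')))
E
```

```text
(-0.231, -0.02, 0.04) (np.int64(401), np.int64(235)) [ 12 148 145]
(-0.231, -0.03, 0.03) (np.int64(403), np.int64(235)) [ 11 144 135]
(-0.1, -0.03, 0) (np.int64(371), np.int64(214)) [ 14 107 169]
(0.05, 0, 0) (np.int64(332), np.int64(191)) [ 12  72 155]
None
None
```

Run:
```python
import re
s=open('trk.py').read()
open('trk.py','w').write(s.replace("hsv[...,1]>170)&(hsv[...,2]>70)","hsv[...,1]>TH)&(hsv[...,2]>90)").replace("def jarx","TH=165\ndef jarx"))
import trk,cv2
for TH in (120,130,140,150):
    trk.TH=TH
    for n in ('s2','scene0'): print(TH,trk.jarx(cv2.imread(f'pics/{n}.png')))
im=cv2.imread('pics/s2.png'); print(cv2.cvtColor(im,cv2.COLOR_BGR2HSV)[228:246:2,384:416:3].reshape(9,-1,3).tolist())
```

```text
120 (array([-0.2278, -0.0211,  0.03  ]), 290, array([400.3, 236.7]), array([388, 227,  25,  22], dtype=int32))
120 (array([-0.2278, -0.0212,  0.03  ]), 292, array([400.3, 236.7]), array([388, 227,  25,  22], dtype=int32))
130 (array([-0.2274, -0.0201,  0.03  ]), 244, array([400. , 236.8]), array([388, 227,  24,  21], dtype=int32))
130 (array([-0.2273, -0.0203,  0.03  ]), 239, array([400. , 236.7]), array([389, 227,  23,  21], dtype=int32))
140 (array([-0.2254, -0.0117,  0.03  ]), 119, array([397.4, 237.9]), array([389, 231,  16,  14], dtype=int32))
140 (array([-0.2256, -0.0113,  0.03  ]), 120, array([397.4, 238. ]), array([389, 231,  17,  14], dtype=int32))
150 (array([-0.2256,  0.0011,  0.03  ]), 3, array([394.3, 240.3]), array([394, 240,   2,   2], dtype=int32))
150 (array([-0.2208, -0.0048,  0.03  ]), 5, array([394.6, 238.2]), array([394, 237,   3,   4], dtype=int32))
[[[11, 55, 158], [140, 6, 129], [165, 5, 104], [14, 94, 162], [14, 105, 175], [13, 108, 109], [11, 126, 107], [11, 139, 121], [12, 100, 151], [18, 25, 183], [14, 17, 190]], [[170, 11, 135], [150, 3, 99], [0, 2, 103],
[... 637 characters left out ...]
, 95]], [[13, 95, 150], [11, 108, 106], [12, 142, 133], [12, 144, 142], [12, 147, 144], [12, 151, 145], [13, 148, 143], [11, 138, 131], [11, 124, 113], [12, 100, 107], [14, 86, 107]], [[5, 13, 117], [4, 17, 120], [12, 135, 128], [12, 148, 146], [12, 149, 142], [12, 146, 143], [12, 144, 135], [12, 133, 125], [14, 118, 115], [14, 97, 155], [16, 97, 158]], [[160, 6, 132], [143, 8, 135], [8, 39, 118], [12, 145, 141], [13, 144, 143], [13, 145, 137], [12, 135, 127], [12, 122, 119], [14, 99, 149], [14, 101, 172], [14, 96, 144]], [[135, 4, 137], [135, 4, 137], [130, 11, 136], [10, 102, 125], [11, 143, 137], [12, 135, 130], [12, 125, 114], [14, 104, 154], [14, 98, 167], [15, 96, 151], [15, 94, 130]]]
```

move_arm([
  [0,0,2.8,0,0,0,1],
  [0,0,2.4,0,0,0,1],
])

```text
time_s: 5.92
tcp_pos: [0.6319, -0.0307, 0.0783]
orientation: [-2.377, 1.983, 0.075]
contact_force: [1.9, 1.1, 4.0]
grip_width: -0.0
```

Run:
```python
from trk import *
P0,R0,s=cur(); print(W2C(P0),P0,s['contact_force'],s['wrist_torque'].round(2),s['time_s'])
```

```text
[0.08461583 0.11819486 0.02201413] [ 0.63188961 -0.0306778   0.07833641] [1.85368823 1.08536253 3.96536142] [ 0.29 -0.44 -0.05] 5.925
```

move_arm([
  [0,0,1.1,0,0,0,1],
])

```text
time_s: 6.05
tcp_pos: [0.6302, -0.0302, 0.0659]
orientation: [-2.38, 1.985, 0.08]
contact_force: [-0.8, 0.0, 4.3]
grip_width: 0.0001
```

Run:
```python
from trk import *
P0,R0,s=cur(); print(W2C(P0),P0,s['contact_force'],s['time_s'])
```

```text
[0.08382604 0.1166591  0.00951531] [ 0.63023688 -0.03017702  0.06589058] [-0.75218322  0.0237387   4.32301053] 6.05
```

move_arm([
  [0,0,0.5,0,0,0,1],
])

```text
time_s: 6.18
tcp_pos: [0.6309, -0.03, 0.0625]
orientation: [-2.38, 1.984, 0.077]
contact_force: [0.4, -0.6, 10.0]
grip_width: -0.0002
```

Run:
```python
from trk import *
P0,R0,s=cur(); print(W2C(P0),P0,s['contact_force'],s['time_s'])
```

```text
[0.0837883  0.11729752 0.0061536 ] [ 0.6308581 -0.0300251  0.0625314] [ 0.44085059 -0.62959566 10.0167784 ] 6.175
```

Run:
```python
from trk import *
import trk; trk.TH=130
s=sense(); im=snap('scene','s3'); print(s['time_s'],jarx(im[:,:,::-1].copy())); P0,R0,s=cur(); print(P0,s['contact_force'])
```

```text
6.175 (array([-0.2069, -0.0213,  0.03  ]), 249, array([395.2, 232.2]), array([384, 223,  23,  21], dtype=int32))
[ 0.63114019 -0.03000913  0.06269165] [ 0.6065627  -1.00950197  4.59700565]
```

move_arm([
  [0,0,0.4,0,0,0,1],
])

```text
time_s: 6.35
tcp_pos: [0.6324, -0.03, 0.0615]
orientation: [-2.379, 1.982, 0.071]
contact_force: [-5.0, -0.2, 22.4]
grip_width: 0.0002
```

Run:
```python
from trk import *
P0,R0,s=cur(); print(W2C(P0),P0,s['contact_force'],s['time_s'])
wp=[(C2W(.08,.105,.05),Rt()),(C2W(.072,.052,.055),Rt()),(C2W(.065,.00,.048),Rt()),(C2W(.065,.00,.014),Rt())]
o,a,b=rows(P0,R0,wp)
for r in o: print([float(v) for v in r],',')
```

```text
[0.08403246 0.11883095 0.0051749 ] [ 0.63241045 -0.02998957  0.06153632] [-4.95504725 -0.18441364 22.40603407] 6.35
[-0.69, 1.36, -4.48, -0.3, -0.2, 0.0, 1.0] ,
[-0.84, 5.3, -0.5, 0.0, 0.0, 0.0, 1.0] ,
[-0.66, 5.2, 0.71, 0.0, 0.0, 0.0, 1.0] ,
[0.23, -0.0, 3.39, 0.0, 0.0, 0.0, 1.0] ,
```

move_arm([
  [-0.7,1.3,-4.8,0,0,0,1],
  [-0.8,5.3,-0.5,0,0,0,1],
  [-0.7,5.2,0.7,0,0,0,1],
  [0.2,0,3.3,0,0,0,1],
])

```text
time_s: 6.85
tcp_pos: [0.5109, -0.0315, 0.0753]
orientation: [-2.375, 1.979, 0.072]
contact_force: [2.2, -0.1, -0.9]
grip_width: -0.0004
```

Run:
```python
from trk import *
import trk; trk.TH=130
P0,R0,s=cur(); im=snap('scene','s4'); print(W2C(P0),s['contact_force'],s['time_s'],jarx(im[:,:,::-1].copy()))
```

```text
[ 0.06365241 -0.00092552  0.01759454] [ 2.2332455  -0.08504774 -0.85414923] 6.85 (array([-0.0993, -0.0104,  0.03  ]), 74, array([367.4, 212.3]), array([361, 207,  14,  11], dtype=int32))
```

View pics/s4.png

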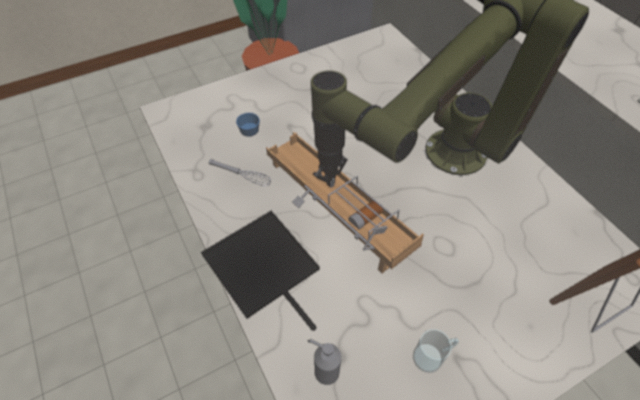

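```bash
cat >> trk.py <<'E'
def jarx2(im):
    # union of amber pixels under lane polygon, near largest blob; correct for wires by using min-area rect midline
    hsv=cv2.cvtColor(im,cv2.COLOR_BGR2HSV)
    xs=np.arange(-.26,.26,.002); sc=[]
    # matched score: fraction of amber samples on jar body visible surface
    th=np.linspace(-.6,1.2,9); ys=np.linspace(-.045,.02,14)
    for x in xs:
        for dx in (0,):
            pass
        pts_=np.array([[x+.025*np.sin(a),y,fl(x)+.025+.025*np.cos(a)] for a in np.linspace(-1.2,1.2,13) for y in ys])
        q=proj('scene',W(p,pts_)); s=cv2.remap(hsv,q[:,0].astype(np.float32)[None],q[:,1].astype(np.float32)[None],cv2.INTER_NEAREST)[0]
        sc.append((((s[:,1]>118)&(s[:,2]<160)&(s[:,2]>80))).mean())
    sc=np.array(sc); k=sc.argmax(); w=np.where(sc>sc.max()*.75,sc-sc.max()*.75,0)*(abs(xs-xs[k])<.03)
    return round(float((w*xs).sum()/w.sum()),4), round(sc.max(),2)
E
python3 - <<'E'
from trk import *
for n in ('scene0','s2','s3','s4'): print(n,jarx2(cv2.imread(f'pics/{n}.png')))
E
```

```text
scene0 (-0.2334, np.float64(0.81))
s2 (-0.2331, np.float64(0.81))
s3 (-0.2131, np.float64(0.81))
s4 (-0.1065, np.float64(0.49))
```

move_arm([
  [0,0,0.3,0,0,0,1],
])

```text
time_s: 7.02
tcp_pos: [0.5107, -0.0315, 0.0685]
orientation: [-2.38, 1.985, 0.081]
contact_force: [-0.2, -0.0, 0.5]
grip_width: -0.0003
```

Run:
```python
from trk import *
P0,R0,s=cur(); im=snap('scene','s5'); print(W2C(P0),s['contact_force'],s['time_s'],jarx2(im[:,:,::-1].copy()))
```

```text
[ 0.06362164 -0.00112406  0.01074185] [-0.19635362 -0.03650179  0.45185944] 7.025 (-0.0702, np.float64(0.54))
```

move_arm([
  [0,0,0,0,0,0,1],
])

```text
time_s: 7.2
tcp_pos: [0.5119, -0.0312, 0.0692]
orientation: [-2.38, 1.984, 0.079]
contact_force: [0.2, 0.4, 0.7]
grip_width: 0.0002
```

Run:
```python
from trk import *
P0,R0,s=cur(); im=snap('scene','s6'); x6=jarx2(im[:,:,::-1].copy()); print(W2C(P0),s['contact_force'],s['time_s'],x6,sense()['time_s'])
T=np.array([6.175,6.85,7.025,s['time_s']]); X=np.array([-.2108,-.1042,-.0679,x6[0]+.0023]); sg=np.array([1,2,2,2])*1e-3
def m(q,t): 
    a,tau,t0=q; u=np.maximum(t-t0,0); return -.231+a*tau*(u-tau*(1-np.exp(-u/tau)))
for pr in ((.4,.02),(.4,.05)):
    r=least_squares(lambda q:np.r_[(m(q,T)-X)/sg,(q[0]-pr[0])/pr[1],(q[1]-.6)/.2],[.4,.6,5.84]); q=r.x
    print(q,(m(q,T)-X).round(4))
    tt=7.25+.125*np.arange(0,12); print(m(q,tt).round(4)); print((np.diff(m(q,tt))*100).round(2))
np.save('q.npy',q)
```

```text
[6.35797424e-02 7.33453129e-05 1.14538307e-02] [0.23825333 0.4030904  0.66173738] 7.2 (-0.0316, np.float64(0.55)) 7.25
[0.39666011 0.61603831 5.8282086 ] [-0.0003  0.001   0.0004 -0.0008]
[-0.0191  0.0087  0.037   0.0657  0.0947  0.124   0.1536  0.1833  0.2132
  0.2432  0.2733  0.3035]
[2.78 2.83 2.87 2.9  2.93 2.95 2.97 2.99 3.   3.01 3.02]
[0.38731996 0.64134078 5.82445007] [-0.0002  0.0008  0.0003 -0.0007]
[-0.0189  0.0091  0.0376  0.0666  0.0959  0.1256  0.1555  0.1856  0.2158
  0.2462  0.2768  0.3074]
[2.8  2.85 2.9  2.93 2.96 2.99 3.01 3.03 3.04 3.05 3.06]
```

move_arm([
  [0.6,0,0,0,0,0,1],
  [1.8,0,0,0,0,0,1],
  [2.7,0,0,0,0,0,1],
  [2.7,0,0,0,0,0,1],
  [2.7,0,0,0,0,0,1],
])

```text
time_s: 7.88
tcp_pos: [0.53, -0.1363, 0.0611]
orientation: [-2.38, 1.985, 0.08]
contact_force: [-0.9, -0.1, -0.5]
grip_width: 0.0001
```

Run:
```python
from trk import *
P0,R0,s=cur(); print(W2C(P0),s['contact_force'],s['time_s'])
```

```text
[ 0.17016657 -0.00098591  0.01053315] [-0.85987197 -0.0773837  -0.51790706] 7.875
```

move_arm([
  [2.5,0,0,0,0,0,1],
  [2.4,0,0,0,0,0,1],
])

```text
time_s: 8.12
tcp_pos: [0.5386, -0.1845, 0.0577]
orientation: [-2.379, 1.985, 0.08]
contact_force: [-0.1, 0.9, 0.4]
grip_width: 0.0001
```

Run:
```python
from trk import *
P0,R0,s=cur(); print(W2C(P0),s['contact_force'],s['time_s'])
```

```text
[ 0.21912747 -0.00118006  0.01044683] [-0.14747636  0.92605274  0.38891801] 8.125
```

move_arm([
  [2.2,0,0,0,0,0,1],
  [1.6,0,0,0,0,0,1],
  [1.0,0,0,0,0,0,1],
  [0.5,0,0,0,0,0,1],
  [0.2,0,0,0,0,0,1],
  [0,0,0,0,0,0,1],
  [0,0,0,0,0,0,1],
])

```text
time_s: 9.0
tcp_pos: [0.5487, -0.236, 0.0547]
orientation: [-2.38, 1.984, 0.079]
contact_force: [0.5, -0.7, 0.7]
grip_width: -0.0004
```

Run:
```python
from trk import *
P0,R0,s=cur(); print(W2C(P0),s['contact_force'],s['time_s'])
im=snap('scene','s7'); print(jarx2(im[:,:,::-1].copy()))
cv2.imwrite('pics/s7c.png',cv2.resize(im[110:260,230:430,::-1],None,fx=3.5,fy=3.5,interpolation=cv2.INTER_CUBIC))
im=snap('top','t7'); cv2.imwrite('pics/t7c.png',cv2.resize(im[170:280,200:430,::-1],None,fx=3,fy=3,interpolation=cv2.INTER_CUBIC))
```

```text
[ 0.27167117 -0.00058689  0.01089554] [ 0.47273667 -0.69509345  0.73695707] 9.0
(0.2314, np.float64(0.93))
```

View pics/s7c.png

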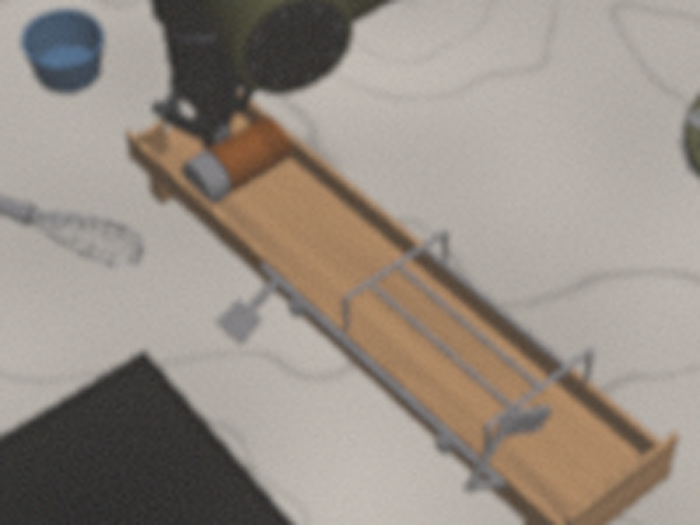

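View pics/t7c.png

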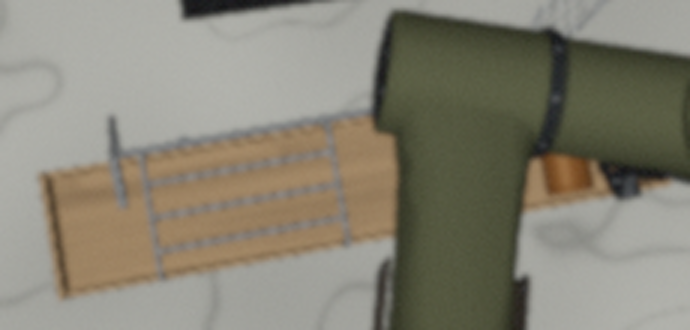

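move_arm([
  [0,0,0,0,0,0,1],
  [0,0,0,0,0,0,1],
  [0,0,0,0,0,0,1],
  [0,0,0,0,0,0,1],
  [0,0,0,0,0,0,1],
  [0,0,0,0,0,0,1],
  [0,0,0,0,0,0,1],
  [0,0,0,0,0,0,1],
  [0,0,0,0,0,0,1],
  [0,0,0,0,0,0,1],
])

```text
time_s: 10.35
tcp_pos: [0.5486, -0.2363, 0.0544]
orientation: [-2.38, 1.984, 0.08]
contact_force: [0.5, -0.6, -0.5]
grip_width: -0.0002
```

move_arm([
  [0.1,0,0,0,0,0,1],
  [0.2,0,-0.05,0,0,0,1],
  [0.3,0,-0.1,0,0,0,1],
  [0.3,0,-0.1,0,0,0,1],
  [0.3,0,-0.1,0,0,0,1],
  [0.3,0,-0.1,0,0,0,1],
  [0.3,0,-0.1,0,0,0,1],
  [0.3,0,0,0,0,0,1],
  [0.3,0,0,0,0,0,1],
  [0.3,0,0,0,0,0,1],
  [0.3,0,0,0,0,0,1],
  [0.3,0,0,0,0,0,1],
])

```text
time_s: 11.85
tcp_pos: [0.5546, -0.2692, 0.0576]
orientation: [-2.38, 1.984, 0.08]
contact_force: [-0.2, 0.1, 0.4]
grip_width: 0.0001
```

Run:
```python
from trk import *
P0,R0,s=cur(); print(W2C(P0),s['contact_force'],s['time_s'])
im=snap('scene','s8'); print(jarx2(im[:,:,::-1].copy()))
cv2.imwrite('pics/s8c.png',cv2.resize(im[110:210,230:350,::-1],None,fx=5,fy=5,interpolation=cv2.INTER_CUBIC))
```

```text
[ 0.30538139 -0.000712    0.01610136] [-0.19507399  0.08719585  0.36630429] 11.85
(0.253, np.float64(0.8))
```

View pics/s8c.png

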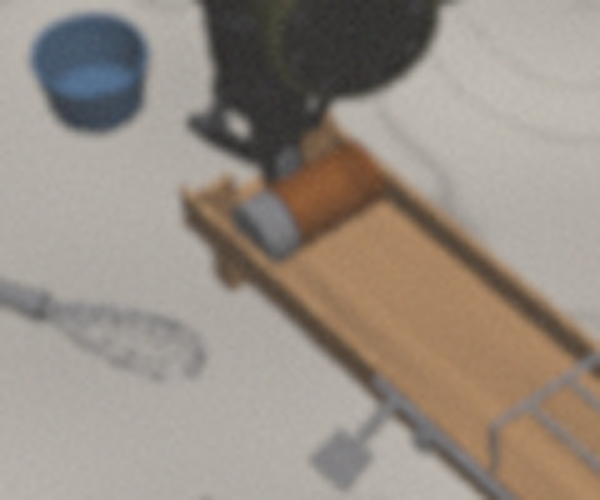

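move_arm([
  [0.25,0,0,0,0,0,1],
  [0.25,0,0,0,0,0,1],
  [0.25,0,0,0,0,0,1],
  [0.25,0,0,0,0,0,1],
  [0.2,0,0,0,0,0,1],
  [0.2,0,0,0,0,0,1],
  [0.15,0,0,0,0,0,1],
  [0.15,0,0,0,0,0,1],
  [0.15,0,0,0,0,0,1],
  [0.15,0,0,0,0,0,1],
  [0.15,0,0,0,0,0,1],
  [0.15,0,0,0,0,0,1],
])

```text
time_s: 13.4
tcp_pos: [0.5587, -0.2917, 0.0562]
orientation: [-2.38, 1.984, 0.08]
contact_force: [-0.1, -0.2, -0.4]
grip_width: 0.0003
```

Run:
```python
from trk import *
P0,R0,s=cur(); print(W2C(P0),s['contact_force'],s['time_s'])
```

```text
[ 0.32821858 -0.00069562  0.01618054] [-0.09946663 -0.17443401 -0.44298166] 13.4
```

move_arm([
  [0.15,0,0,0,0,0,1],
  [0.15,0,0,0,0,0,1],
  [0.15,0,0,0,0,0,1],
  [0.2,0,0,0,0,0,1],
  [0.2,0,0,0,0,0,1],
  [0.2,0,0,0,0,0,1],
  [0.3,0,0,0,0,0,1],
  [0.3,0,0,0,0,0,1],
])

```text
time_s: 14.4
tcp_pos: [0.5617, -0.308, 0.055]
orientation: [-2.38, 1.984, 0.08]
contact_force: [-0.1, 0.2, -0.4]
grip_width: -0.0001
```

Run:
```python
from trk import *
P0,R0,s=cur(); print(W2C(P0),s['contact_force'],s['time_s'])
im=snap('scene','s9')
cv2.imwrite('pics/s9c.png',cv2.resize(im[110:210,230:350,::-1],None,fx=5,fy=5,interpolation=cv2.INTER_CUBIC))
```

```text
[ 0.34481589 -0.0007237   0.01613616] [-0.08603658  0.18542423 -0.41009957] 14.4
```

View pics/s9c.png

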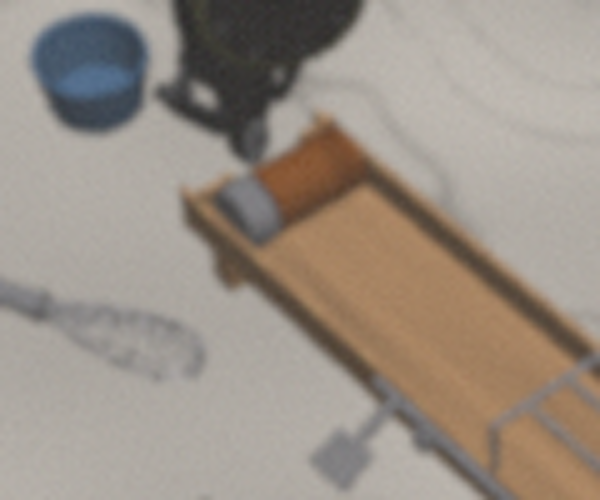

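move_arm([
  [0.5,0,-1,0,0,0,1],
  [0.3,0,-2,0,0,0,1],
  [0,0,-3,0,0,0,1],
  [0,0,-4,0,0,0,1],
  [0,0,-4,0,0,0,1],
  [0,0,-2,0,0,0,1],
  [0,0,0,0,0,0,1],
  [0,0,0,0,0,0,1],
])

```text
time_s: 15.45
tcp_pos: [0.5649, -0.3259, 0.2136]
orientation: [-2.38, 1.984, 0.081]
contact_force: [-0.2, -0.3, -0.4]
grip_width: 0.0002
```

Run:
```python
from trk import *
P0,R0,s=cur(); print(W2C(P0),s['contact_force'],s['time_s'])
im=snap('scene','s10'); r=optics.tip_of('jar','scene'); print([(x['at'],x['score']) for x in r[:2]],proj('scene',W(p,pts['seat'])))
cv2.imwrite('pics/s10c.png',cv2.resize(im[100:270,180:440,::-1],None,fx=3,fy=3,interpolation=cv2.INTER_CUBIC))
im=snap('wrist','w10')
```

```text
[ 0.36302569 -0.00076021  0.17594421] [-0.19792048 -0.32007709 -0.44172032] 15.45
[([286.9, 146.9], 0.8)] [[288.50184126 147.88880563]]
```

View pics/s10c.png

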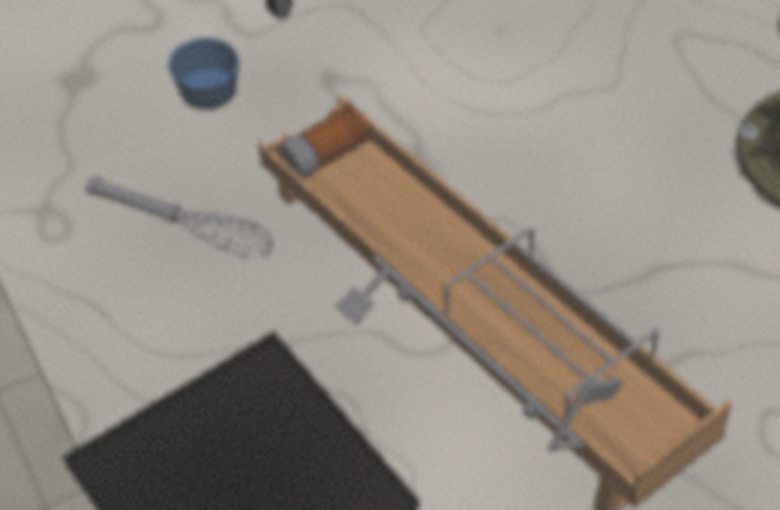

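View pics/w10.png

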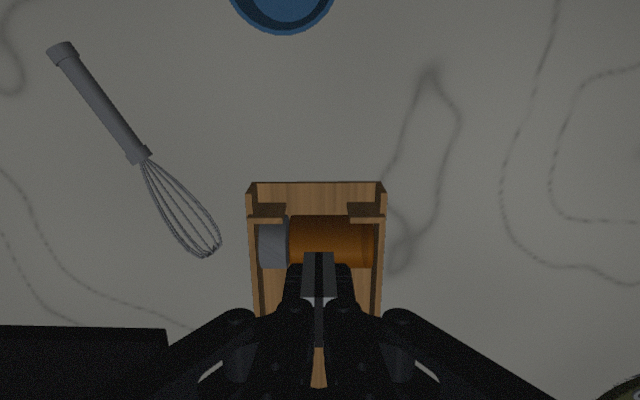

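The wrist view shows the jar lying square against both tabs (its lower edge is at the tab line, row ~216). In the scene view the gate is up, and the ramekin and whisk are where they were.

```bash
python3 -c "
from rig import ctrl
print(ctrl.sign_off())"
```

```text
the job is handed in; nothing more can be done
None
```

The job is handed in at about 15.6 s of the 35 s allowed: the jar rests against both end tabs and the gripper is clear, about 17 cm above the lane.

- **Release:** I pressed the paddle down to its stop, with about 22 N on the fingers at the end. The gate stayed open.
- **Catch:** I tracked the rolling jar with the scene camera and fitted its motion, about 0.23 m/s. The shut fingers then ran ahead of it at about 0.22 m/s, by calculation roughly 1 cm in front. They slowed until it came up to them and brought it to rest.
- **Hold:** The jar stood still at about chute x = 0.234, some 57 mm short of the seat, for more than a second.
- **Seating:** I eased it down at about 1 to 2.5 cm/s, took the fingers out through the gap between the tabs, and lifted clear.

**Last checks:**
- The network placed the jar within 2 px of the projected seat point in the scene picture.
- The wrist picture showed it square against both tabs. The ramekin and whisk looked unmoved; the pitcher was outside my last close views.

**Not confirmed:** The moment of contact was never seen. No push stood out from the roughly 1 N noise in the force readings, so I only inferred the contact from the jar resting against the fingers afterwards. The position tracker also read about 16 mm low near the tabs (0.253 against an expected 0.269), because its search stopped at x = 0.26.

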